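# Run a fingertip along a row of tube caps

## Robot

A 6-joint arm with a two-finger parallel gripper is mounted at the origin on a cart in front of the work surface, level with it; the furniture and walls round the work are solid. World frame = base frame: x ahead of the robot, y to its left, z up, the work surface at z = 0. Lengths are in mm, angles in rad, forces in N, time in s.
With the tool pointing down it reaches from about 275 to 1000 mm from the base axis. Payload 8.4 kg.
Tool frame: the origin (TCP) lies midway between the tips of the shut fingers; the grasp point (between the pads) lies 19 mm behind it (r.grip_point_offset is the distance from the TCP to the grasp point, in mm); z points along the fingers, x is the direction in which the jaws open and shut, and the axes are right-handed (so a half turn about z gives the same grasp; the last joint's range is limited). The gripper opens to 85 mm and grips with 20 to 120 N. Pads are 22 mm wide; open, the fingers measure 114 mm over their backs; the gripper's body (76 mm by 85 mm) begins 54 mm behind the grasp point. The pads swing forward as they close: fully open they stand 13 mm farther back than shut.
Start: joints at [1.144, 0.353, 1.633, -0, 1.155, -0.002], TCP at [257.585, 569.454, 231.281] pointing down, gripper open.
Joint ranges: [-2.63, 2.63], [-0.92, 2.1], [0.06, 2.66], [-1.3, 4.44], [0, 2.69], [-3.02, 3.02]. Speed limits (rad/s): [2.22, 2.22, 2.79, 3.14, 3.14, 3.14].

## Interface

Orientations are given as [roll, pitch, yaw] about the fixed x, y, z axes, in that order (R = Rz(yaw) Ry(pitch) Rx(roll)).
In Python, from rig import monitor, vision, sign_off, r gives the robot as it stands.
- The arm moves only by the shell command python3 -m inch 'ROWS' [FORCE]. ROWS is JSON, a list of rows, each an object with "dp": the shift along the tool's x, y, z in mm, a list of three; "angular": the turn, a rotation vector about the tool's x, y, z in rad, a list of three; "fingers": the closure in counts, from 0 (fully open) to 255 (shut). A call has 1 to 12 rows; each row is the pose to reach, as a shift and turn from the pose commanded when the call began, along the tool's axes at that moment; what a row does not reach only later rows make up. A row lasts 1/12 s, in which the tool goes at most 41.7 mm and 7.16 degrees, less where a joint would pass 70% of its speed; a pose out of reach is approached as far as the arm can. A call with a gripper value outside its range is refused whole. The fingers move at their own pace and stop on an object; FORCE is the grip in N (left out, the last holds). Time passes only in rows, so rows that repeat a pose let the fingers close. It gives the time, the measured TCP pose, the force and the opening at its end, in the units of the state.
- monitor.sense(): the state, without advancing time (a new reading comes with each control period).
- vision.grab_frame(name): name is "side" or "top"; returns (picture, depth): 420x560x3 uint8, blue, green, red; 420x560 float32, mm along the optical axis (not along the pixel's ray), 0 where there is no reading.
- vision.camera_params(name): a dict with "fx", "fy", "cx", "cy" (pixels), "distortion" ([k1, k2, p1, p2, k3] as OpenCV has them; the pictures are not rectified), "R" (3x3) and "t" (3): a world point X has camera coordinates R X + t. Camera axes: x right, y down, z forward; pixel columns grow to the right and rows downward; lengths in mm; the calibration is good to about 2 mm. A picture is of the moment at which its call begins. camera_params takes no time and is no camera call.
- sign_off(): hands the job in, once; it reports no verdict.
The state is a dict: "clock": time; "qpos": joint angles; "qvel": joint speeds; "joint_efforts": joint torques, N m; "eef_pos": TCP position; "tcp_rot": TCP orientation; "contact_force": force on the tool from outside, world axes, zero at the start; "wrist_torque": the same for the moment, N m; "opening": opening from 0.0 (shut) to 1.0 (fully open).
Only numpy, scipy, OpenCV 4.12 (cv2) and the standard library are available. Lean on these libraries where they do the work, as an engineer would, in place of code of your own. Each camera call takes 0.05 s, during which the arm holds its last target.

## Task

Run the closed fingertips along the curved row of four white tube caps, starting at the cap next to the finger ring and working in order to the plain end, so that each cap in turn is pressed lightly down until it sits home. Only touch the caps from above: do not lift the holder or shove it out of place, do not press hard, and leave the small things standing round it alone.

Things in the scene. Friction and masses are not known exactly. Their poses are not given: they have to be found in the camera images.
- tube_holder_arc: Loose tube holder, about 0.9 kg: crescent grey deck, 34 mm wide, top 45 mm up, over a dark 46 mm wide foot plate; four tubes in an arc of 80 mm radius, 38 mm apart, with white caps. A flat finger ring (32 mm across) sticks out at one end; the other is plainly rounded. About 70 x 190 x 59 mm. Origin on the worktop under its middle, 10 mm inside the arc; z up, +y to the ring end, +x to the bulging side.
- cap_1_top (a point): Centre of the flat top of the cap next to the finger ring: a white round cap, flange 21 mm across, 6 mm thick, flat top 17 mm across. At the start its top is 57 to 59 mm above the worktop; fully home, with its flange on the deck, 51 mm. Moves with the cap.
- cap_1 (a joint): How far cap 1 is pushed in, in m: 0 is fully proud (a gap of 8 mm under its flange), 0.008 is fully home. Starts between 0 and 0.002. It slides straight down under about 3 N, stays where it is left, cannot be pulled out, and meets a hard stop at 0.008.
- cap_2_top (a point): Centre of the flat top of the second cap from the finger ring: a white round cap, flange 21 mm across, 6 mm thick, flat top 17 mm across. At the start its top is 57 to 59 mm above the worktop; fully home, with its flange on the deck, 51 mm. Moves with the cap.
- cap_2 (a joint): How far cap 2 is pushed in, in m: 0 is fully proud (a gap of 8 mm under its flange), 0.008 is fully home. Starts between 0 and 0.002. It slides straight down under about 3 N, stays where it is left, cannot be pulled out, and meets a hard stop at 0.008.
- cap_3_top (a point): Centre of the flat top of the third cap from the finger ring: a white round cap, flange 21 mm across, 6 mm thick, flat top 17 mm across. At the start its top is 57 to 59 mm above the worktop; fully home, with its flange on the deck, 51 mm. Moves with the cap.
- cap_3 (a joint): How far cap 3 is pushed in, in m: 0 is fully proud (a gap of 8 mm under its flange), 0.008 is fully home. Starts between 0 and 0.002. It slides straight down under about 3 N, stays where it is left, cannot be pulled out, and meets a hard stop at 0.008.
- cap_4_top (a point): Centre of the flat top of the last cap, at the plain end: a white round cap, flange 21 mm across, 6 mm thick, flat top 17 mm across. At the start its top is 57 to 59 mm above the worktop; fully home, with its flange on the deck, 51 mm. Moves with the cap.
- cap_4 (a joint): How far cap 4 is pushed in, in m: 0 is fully proud (a gap of 8 mm under its flange), 0.008 is fully home. Starts between 0 and 0.002. It slides straight down under about 3 N, stays where it is left, cannot be pulled out, and meets a hard stop at 0.008.
- vial_a: Bystander, to be left alone: a screw vial, 30 mm across, 58 mm tall, with a black cap. Origin at the centre of its underside, z up.
- vial_b: Bystander, to be left alone: a screw vial, 30 mm across, 58 mm tall, with a red cap. Origin at the centre of its underside, z up.
- bung_a: Bystander, to be left alone: a black rubber bung, 32 mm across, 26 mm tall. Origin at the centre of its underside, z up.
- stopper_a: Bystander, to be left alone: a clear ground glass stopper standing on its head, 30 mm across, 32 mm tall. Origin at the centre of its underside, z up.

How it is judged:
By the outcome, as a careful person would: the job done as asked, in the order asked, and still so for the second after the job is handed in, with the robot touching nothing.
It also fails if it takes over 46 s, if anything falls off the work surface, if the arm or the gripper's body presses on something with over 40 N, if the wrist force passes 120 N, or if a joint passes its speed limit or range.

## Working session

There is one attempt and no reset: what is moved stays moved. The work goes in short steps, Python scripts to look and compute and a shell command to move; the robot and the scene stay as the last step left them, time stands still between calls to the robot, and variables do not carry over. Pictures are saved under pics/ and viewed, and the job is handed in when it is done.

```bash
ls; mkdir -p pics; python3 - <<'E'
from rig import monitor, vision, r
import cv2
print(monitor.sense())
for n in("top","side"):
    im,d=vision.grab_frame(n); cv2.imwrite(f"pics/{n}0.png",im)
    import numpy as np; np.save(f"pics/{n}0.npy",d)
    print(vision.camera_params(n))
E
```

```text
pics
{'clock': 0.0, 'qpos': array([ 1.14359200e+00,  3.53631203e-01,  1.63412990e+00,  1.11660037e-05,
        1.15518418e+00, -2.42975618e-03]), 'qvel': array([-4.10918398e-04,  1.06001719e-03,  2.70281080e-04,  9.36945062e-04,
        1.25276131e-03, -3.57570414e-05]), 'joint_efforts': array([ 2.22504059e-03, -6.05235100e+01, -3.42072093e+01,  9.37072696e-05,
        8.99465871e-03,  4.67767427e-05]), 'eef_pos': array([257.39231863, 569.02588923, 230.57406808]), 'tcp_rot': array([-3.14157916e+00,  1.35260461e-03,  1.14601725e+00]), 'contact_force': array([ 0.63002706, -0.26539098, -1.17437724]), 'wrist_torque': array([0.00818007, 0.01327878, 0.03861857]), 'opening': 0.9981391599542921}
{'fx': 523.9512823252135, 'fy': 523.9512823252135, 'cx': 274.81651732734997, 'cy': 206.05516802505701, 'distortion': array([-0.00153162,  0.        ,  0.        ,  0.        ,  0.        ]), 'R': array([[ 0.00947362, -0.99961475, -0.02608846],
       [-0.99891599, -0.00827146, -0.04580865],
       [ 0.04557521,  0.02649415, -0.99860951]]), 't': array([ 21.11216879, 582.07450502, 881.70692453])}
{'fx': 430.3434996075654, 'fy': 430.3434996075654, 'cx': 281.35556407802625, 'cy': 209.11599396570895, 'distortion': array([0.01846397, 0.        , 0.        , 0.        , 0.        ]), 'R': array([[-0.96017645, -0.27891393,  0.01637673],
       [-0.1438323 ,  0.44319801, -0.88480947],
       [ 0.23952755, -0.85192872, -0.46566513]]), 't': array([559.61470138, 138.64266272, 748.66911028])}
```

View pics/top0.png

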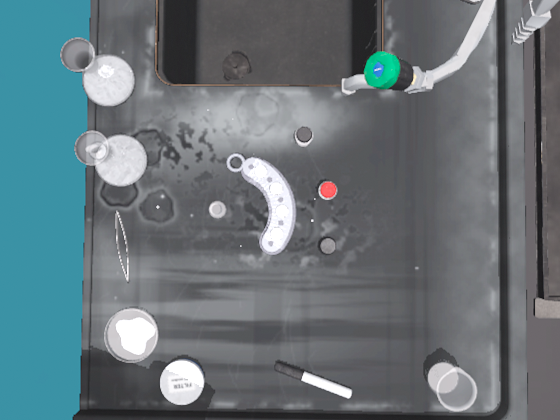

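View pics/side0.png

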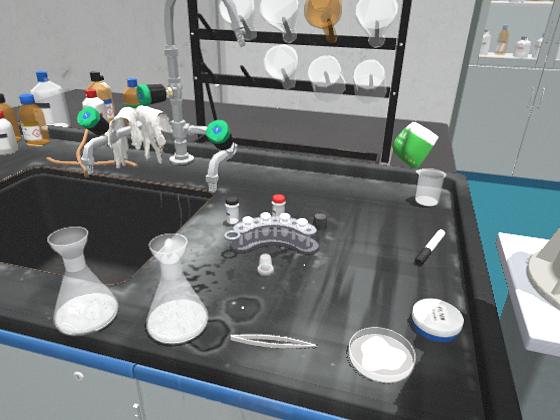

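The holder is in the top view at about (268,205), with its ring at (236,162). The vials are at (304,135) and (328,189), the bung at (328,245) and the stopper at (217,209). I'll enlarge both views.

```bash
cat > h.py <<'E'
import numpy as np, cv2
from rig import vision
def ray(n,u,v):
    p=vision.camera_params(n)
    K=np.array([[p['fx'],0,p['cx']],[0,p['fy'],p['cy']],[0,0,1]])
    q=cv2.undistortPoints(np.array([[[u,v]]],float),K,p['distortion'])[0,0]
    d=p['R'].T@np.array([q[0],q[1],1]); o=-p['R'].T@p['t']; return o,d
def atz(n,u,v,z):
    o,d=ray(n,u,v); return o+d*(z-o[2])/d[2]
def dep(n,u,v,D):
    o,d=ray(n,u,v); return o+d*D[int(round(v)),int(round(u))]
def proj(n,P):
    p=vision.camera_params(n)
    K=np.array([[p['fx'],0,p['cx']],[0,p['fy'],p['cy']],[0,0,1]])
    return cv2.projectPoints(np.array(P,float).reshape(-1,1,3),cv2.Rodrigues(p['R'])[0],p['t'],K,p['distortion'])[0][:,0]
def crop(im,x0,y0,w,h,s,out,fx=None):
    c=cv2.resize(im[y0:y0+h,x0:x0+w],None,fx=s,fy=s,interpolation=cv2.INTER_CUBIC)
    for i in range(0,w,10): cv2.putText(c,str(x0+i),(int(i*s),8),0,.3,(0,255,255),1); cv2.line(c,(int((i+.5)*s),10),(int((i+.5)*s),14),(0,255,255),1)
    for i in range(0,h,10): cv2.putText(c,str(y0+i),(0,int((i+.5)*s)+3),0,.3,(0,255,255),1)
    cv2.imwrite(out,c)
E
python3 - <<'E'
from h import *
crop(cv2.imread('pics/top0.png'),215,140,90,120,5,'pics/topc.png')
crop(cv2.imread('pics/side0.png'),215,190,120,90,6,'pics/sidec.png')
E
```

```text
(no output)
```

View pics/topc.png

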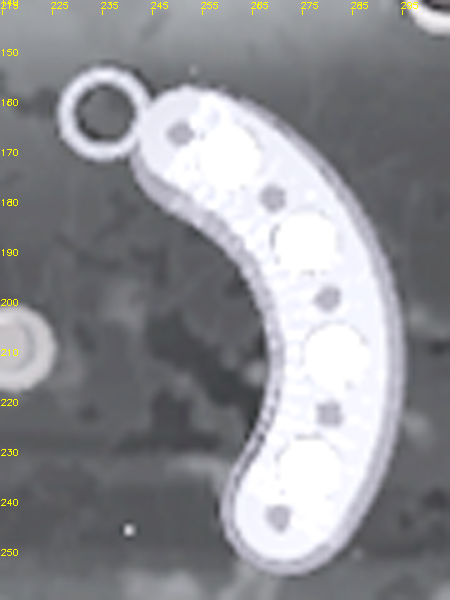

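View pics/sidec.png

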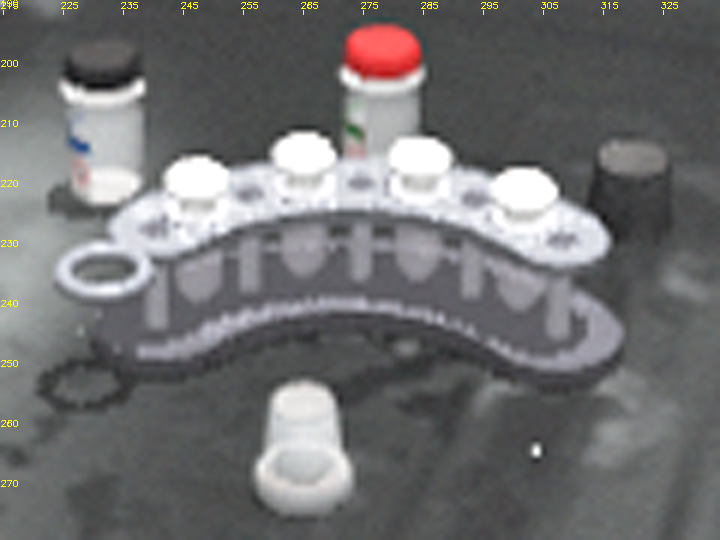

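```bash
python3 - <<'E'
from h import *
from scipy.optimize import least_squares
D=np.load('pics/top0.npy'); S=np.load('pics/side0.npy')
top=[(261.2-.5+0,170.5),(275.7,187.5),(281.9,210.1),(276.3,233.5)]
scr=[(250.5,166.3),(269.1,179.1),(280.1,199.1),(280.5,222.3),(270.3,242.9)]
side=[(247.4,218.6),(265.2,214.8),(284.6,215.6),(301.9,220.8)]
for t in top: print('top@58',atz('top',*t,58).round(1),'depth',dep('top',*t,D).round(1))
for t in scr: print('scr@45',atz('top',*t,45).round(1),dep('top',*t,D).round(1))
for t in side: print('side@58',atz('side',*t,58).round(1),dep('side',*t,S).round(1))
a=2*np.arcsin(19/80)
angs=np.array([1.5,.5,-.5,-1.5])*a
def pts(p,z,an): 
    x=-70+80*np.cos(an); y=80*np.sin(an); c,s=np.cos(p[2]),np.sin(p[2])
    return np.c_[p[0]+c*x-s*y,p[1]+s*x+c*y,np.full(len(an),z) if np.isscalar(z) else z]
def f(p,which='both',z=58):
    o=[]
    if which!='side': o+= [(proj('top',pts(p,z,angs))-top).ravel(), (proj('top',pts(p,45,np.arange(1,-2,-1)*a))-scr[1:4]).ravel()]
    if which!='top': o+=[(proj('side',pts(p,z,angs))-side).ravel()]
    return np.concatenate(o)
A=atz('top',*top[0],58);B=atz('top',*top[3],58)
d=A-B; yaw=np.arctan2(d[1],d[0])-np.pi/2
for w in('both','top','side'):
    r_=least_squares(f,[*(A+B)[:2]/2,yaw],kwargs=dict(which=w))
    print(w,r_.x.round(3),'rms px',np.sqrt(np.mean(r_.fun**2)).round(2)); print(pts(r_.x,58,angs).round(1).tolist())
# bystanders
for n,u,v,z in(('vialA',304,132.5,58),('vialB',328,187.5,58),('bung',328,245,26),('stop',217.5,209,30)):
    print(n,atz('top',u,v,z).round(0),dep('top',u,v,D).round(0))
E
```

```text
top@58 [637.7  48.7  58. ] depth [637.5  48.6  59.3]
top@58 [610.1  24.   58. ] depth [609.8  23.9  60.7]
top@58 [573.4  13.5  58. ] depth [573.3  13.5  60.9]
top@58 [535.4  22.3  58. ] depth [535.4  22.3  57.7]
scr@45 [646.   66.4  45. ] [646.1  66.4  44.6]
scr@45 [625.   35.3  45. ] [624.8  35.3  46.4]
scr@45 [592.   16.8  45. ] [591.9  16.8  45.7]
scr@45 [553.7  15.8  45. ] [553.7  15.8  46.9]
scr@45 [519.7  32.3  45. ] [519.7  32.3  45.4]
side@58 [637.2  51.1  58. ] [635.9  54.5  60. ]
side@58 [609.3  25.9  58. ] [608.9  27.3  58.8]
side@58 [572.2  17.3  58. ] [571.6  19.3  59.1]
side@58 [534.8  27.2  58. ] [534.8  27.4  58.1]
both [589.292  26.546  -1.313] rms px 0.39
[[637.8, 49.5, 58.0], [609.6, 23.9, 58.0], [572.9, 14.3, 58.0], [535.8, 22.6, 58.0]]
top [589.308  26.269  -1.31 ] rms px 0.21
[[637.7, 49.3, 58.0], [609.7, 23.7, 58.0], [572.9, 13.9, 58.0], [535.8, 22.2, 58.0]]
side [588.622  29.347  -1.337] rms px 0.12
[[637.6, 51.1, 58.0], [608.9, 26.2, 58.0], [571.9, 17.4, 58.0], [535.1, 26.7, 58.0]]
vialA [700. -21.  58.] [541.   3. 908.]
vialB [611. -61.  58.] [611. -61.  55.]
bung [517. -64.  26.] [517. -64.  27.]
stop [575. 122.  30.] [575. 122.  32.]
```

The top and side fits agree to about 3 mm, and the depth heights match. The calibrated "both" fit gives caps at (638,49.5), (610,24), (573,14.5) and (536,23). I'll close the fingers, turn to yaw 0 and approach high.

```bash
python3 -m inch '[{"dp":[-14,24.6,0],"angular":[0,0,0.1],"fingers":255},{"dp":[-28,49.2,0],"angular":[0,0,0.2],"fingers":255},{"dp":[-42,73.8,0],"angular":[0,0,0.3],"fingers":255},{"dp":[-56,98.4,0],"angular":[0,0,0.4],"fingers":255},{"dp":[-70,123,0],"angular":[0,0,0.5],"fingers":255},{"dp":[-84,147.6,0],"angular":[0,0,0.6],"fingers":255},{"dp":[-98,172.2,0],"angular":[0,0,0.7],"fingers":255},{"dp":[-112,196.8,0],"angular":[0,0,0.8],"fingers":255},{"dp":[-126,221.4,0],"angular":[0,0,0.9],"fingers":255},{"dp":[-140,246,0],"angular":[0,0,1.0],"fingers":255},{"dp":[-154,270.6,0],"angular":[0,0,1.1],"fingers":255},{"dp":[-168,295.6,0],"angular":[0,0,1.146],"fingers":255}]'
```

```text
clock: 1.1
eef_pos: [458.1, 293.2, 231.0]
tcp_rot: [3.141, 0.0, -0.006]
contact_force: [1.0, 0.3, -0.3]
opening: 0.003
```

```bash
python3 -m inch '[{"dp":[20,27,0],"angular":[0,0,0],"fingers":255},{"dp":[40,54,0],"angular":[0,0,0],"fingers":255},{"dp":[60,81,0],"angular":[0,0,0],"fingers":255},{"dp":[80,108,0],"angular":[0,0,0],"fingers":255},{"dp":[100,135,10],"angular":[0,0,0],"fingers":255},{"dp":[120,162,30],"angular":[0,0,0],"fingers":255},{"dp":[140,189,50],"angular":[0,0,0],"fingers":255},{"dp":[160,216,75],"angular":[0,0,0],"fingers":255},{"dp":[172,235,100],"angular":[0,0,0],"fingers":255},{"dp":[179,243.5,121],"angular":[0,0,0],"fingers":255},{"dp":[179,243.5,121],"angular":[0,0,0],"fingers":255},{"dp":[179,243.5,121],"angular":[0,0,0],"fingers":255}]'
python3 - <<'E'
from h import *
from rig import monitor
for n in('top','side'):
    im,d=vision.grab_frame(n); cv2.imwrite(f'pics/{n}1.png',im)
s=monitor.sense(); print(s['eef_pos'],s['contact_force'],s['qpos'])
print(proj('side',[s['eef_pos'],[637.7,49.5,58]]),proj('top',[s['eef_pos']]))
crop(cv2.imread('pics/side1.png'),215,160,120,90,6,'pics/sidec1.png')
E
```

```text
clock: 2.1
eef_pos: [635.6, 50.6, 108.9]
tcp_rot: [3.142, 0.003, -0.001]
contact_force: [0.5, 0.7, 1.0]
opening: -0.006
[636.78337128  51.80124749 111.29447618] [ 0.16247001 -0.50657333  0.40325044] [7.86928394e-02 5.01868535e-01 1.69774093e+00 2.97287164e-04
 9.41260516e-01 7.81660116e-02]
[[246.91466752 193.90208927]
 [247.45794142 218.18699321]] [[256.801338   167.10381735]]
```

View pics/sidec1.png

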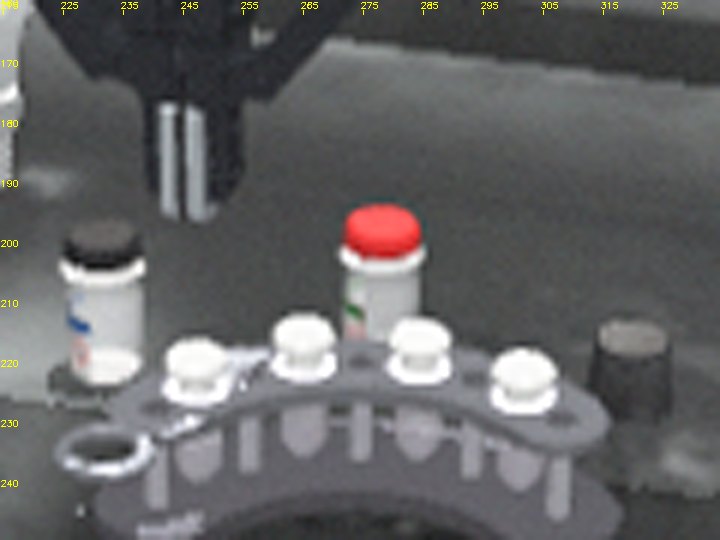

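View pics/top1.png

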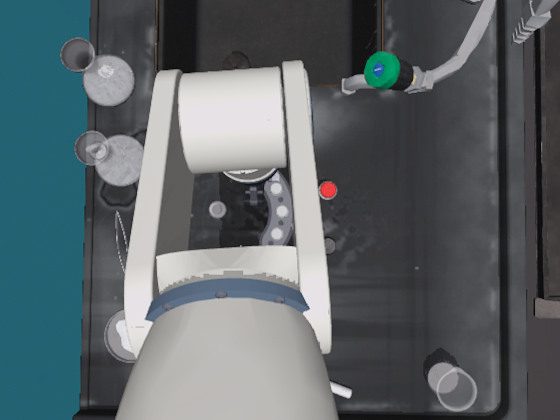

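The side view shows the shut tips at about (247,195), directly over cap 1 at (248,218), with nothing else nearby. I'll go down to just above the cap.

```bash
python3 -m inch '[{"dp":[1,1,12],"angular":[0,0,0],"fingers":255},{"dp":[1,1,24],"angular":[0,0,0],"fingers":255},{"dp":[1,1,34],"angular":[0,0,0],"fingers":255},{"dp":[1,1,42],"angular":[0,0,0],"fingers":255},{"dp":[1,1,47],"angular":[0,0,0],"fingers":255},{"dp":[1,1,47],"angular":[0,0,0],"fingers":255}]'
python3 - <<'E'
from h import *
from rig import monitor
im,d=vision.grab_frame('side'); cv2.imwrite(f'pics/side2.png',im)
s=monitor.sense(); print(s['eef_pos'],s['contact_force'])
crop(im,215,180,120,75,6,'pics/sidec2.png')
E
```

```text
clock: 2.7
eef_pos: [636.6, 50.2, 61.6]
tcp_rot: [3.141, 0.002, 0.0]
contact_force: [0.0, 0.1, 0.8]
opening: 0.003
[637.14079161  50.12983976  62.4156498 ] [ 0.70695023  0.3721533  -0.08982358]
```

View pics/sidec2.png

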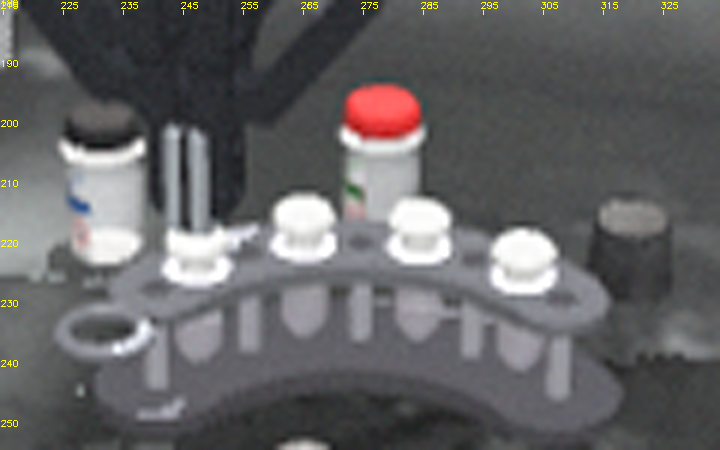

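Tips are centred just above cap 1. Pressing slowly.

```bash
python3 -m inch '[{"dp":[0,0,1],"angular":[0,0,0],"fingers":255},{"dp":[0,0,2],"angular":[0,0,0],"fingers":255},{"dp":[0,0,3],"angular":[0,0,0],"fingers":255},{"dp":[0,0,4],"angular":[0,0,0],"fingers":255},{"dp":[0,0,5],"angular":[0,0,0],"fingers":255},{"dp":[0,0,6],"angular":[0,0,0],"fingers":255},{"dp":[0,0,7],"angular":[0,0,0],"fingers":255},{"dp":[0,0,8],"angular":[0,0,0],"fingers":255}]'; python3 -m inch '[{"dp":[0,0,0.7],"angular":[0,0,0],"fingers":255},{"dp":[0,0,1.3],"angular":[0,0,0],"fingers":255},{"dp":[0,0,2],"angular":[0,0,0],"fingers":255},{"dp":[0,0,2],"angular":[0,0,0],"fingers":255}]'
```

```text
clock: 3.42
eef_pos: [637.8, 50.0, 55.5]
tcp_rot: [3.142, -0.0, 0.0]
contact_force: [-1.0, 0.6, 3.4]
opening: 0.001
clock: 3.75
eef_pos: [637.8, 50.1, 53.2]
tcp_rot: [3.142, -0.0, 0.0]
contact_force: [1.0, 0.4, 0.6]
opening: 0.001
```

```bash
python3 -m inch '[{"dp":[0,0,0.5],"angular":[0,0,0],"fingers":255},{"dp":[0,0,1],"angular":[0,0,0],"fingers":255},{"dp":[0,0,1.5],"angular":[0,0,0],"fingers":255}]'; python3 -m inch '[{"dp":[0,0,0.3],"angular":[0,0,0],"fingers":255},{"dp":[0,0,0.5],"angular":[0,0,0],"fingers":255}]'; python3 -m inch '[{"dp":[0,0,0.3],"angular":[0,0,0],"fingers":255},{"dp":[0,0,0.3],"angular":[0,0,0],"fingers":255}]'
```

```text
clock: 4.0
eef_pos: [637.8, 50.1, 51.8]
tcp_rot: [-3.142, -0.0, -0.0]
contact_force: [0.6, 0.4, 3.5]
opening: -0.002
clock: 4.17
eef_pos: [637.8, 50.0, 51.3]
tcp_rot: [-3.142, -0.0, -0.0]
contact_force: [0.3, -0.6, 2.9]
opening: -0.002
clock: 4.33
eef_pos: [637.8, 50.0, 51.1]
tcp_rot: [3.142, -0.0, -0.0]
contact_force: [0.5, -0.8, 3.6]
opening: 0.003
```

```bash
python3 -m inch '[{"dp":[0,0,0.2],"angular":[0,0,0],"fingers":255},{"dp":[0,0,0.2],"angular":[0,0,0],"fingers":255}]'; python3 -m inch '[{"dp":[0,0,0.2],"angular":[0,0,0],"fingers":255},{"dp":[0,0,0.2],"angular":[0,0,0],"fingers":255}]'
```

```text
clock: 4.5
eef_pos: [637.8, 50.1, 51.1]
tcp_rot: [-3.142, -0.0, -0.0]
contact_force: [0.7, -1.0, 5.4]
opening: -0.001
clock: 4.67
eef_pos: [637.8, 50.1, 51.0]
tcp_rot: [-3.142, -0.0, 0.0]
contact_force: [-0.2, -0.4, 6.9]
opening: 0.001
```

Cap 1 is home: it stopped at z = 51.0 and the force rose past 3 N to 6.9 N. Next I lift, move over to cap 2 and look.

```bash
python3 -m inch '[{"dp":[0,0,-5],"angular":[0,0,0],"fingers":255},{"dp":[0,0,-12],"angular":[0,0,0],"fingers":255},{"dp":[0,0,-15],"angular":[0,0,0],"fingers":255},{"dp":[-9,8,-15],"angular":[0,0,0],"fingers":255},{"dp":[-19,17,-15],"angular":[0,0,0],"fingers":255},{"dp":[-28,25.7,-15],"angular":[0,0,0],"fingers":255},{"dp":[-28,25.7,-12.5],"angular":[0,0,0],"fingers":255},{"dp":[-28,25.7,-10.5],"angular":[0,0,0],"fingers":255},{"dp":[-28,25.7,-10.5],"angular":[0,0,0],"fingers":255}]'
python3 - <<'E'
from h import *
from rig import monitor
im,d=vision.grab_frame('side'); cv2.imwrite(f'pics/side3.png',im)
s=monitor.sense(); print(s['eef_pos'],s['contact_force'])
crop(im,215,180,120,75,6,'pics/sidec3.png')
E
```

```text
clock: 5.42
eef_pos: [609.3, 24.0, 60.6]
tcp_rot: [-3.142, 0.0, -0.001]
contact_force: [-0.6, -0.1, -0.7]
opening: 0.0
[609.6385264   24.26371062  60.78315407] [ 0.10000665 -0.12636209 -0.53296648]
```

View pics/sidec3.png

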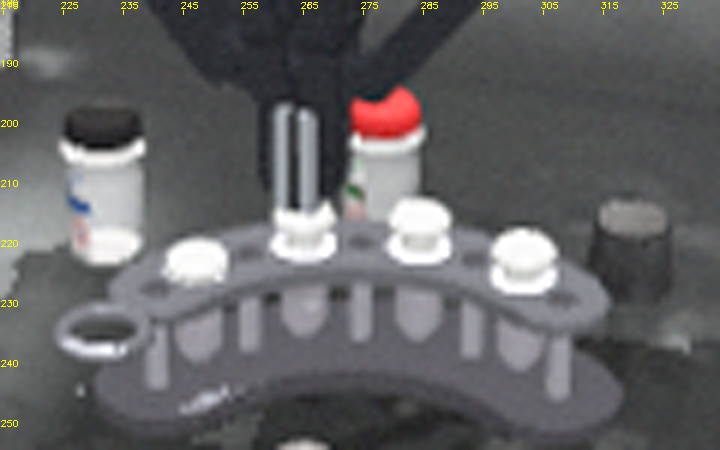

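Cap 1 now sits on the deck, at about (248,223), and the holder has not moved. The tips are about 1 px left of cap 2's centre at (265.5,215), so I'll trim x by -1.5 mm and press.

```bash
python3 -m inch '[{"dp":[-1.5,0,0],"angular":[0,0,0],"fingers":255},{"dp":[-1.5,0,1],"angular":[0,0,0],"fingers":255},{"dp":[-1.5,0,2],"angular":[0,0,0],"fingers":255},{"dp":[-1.5,0,3],"angular":[0,0,0],"fingers":255},{"dp":[-1.5,0,4],"angular":[0,0,0],"fingers":255},{"dp":[-1.5,0,5],"angular":[0,0,0],"fingers":255},{"dp":[-1.5,0,6],"angular":[0,0,0],"fingers":255},{"dp":[-1.5,0,7],"angular":[0,0,0],"fingers":255},{"dp":[-1.5,0,8],"angular":[0,0,0],"fingers":255},{"dp":[-1.5,0,9],"angular":[0,0,0],"fingers":255},{"dp":[-1.5,0,9.5],"angular":[0,0,0],"fingers":255},{"dp":[-1.5,0,9.8],"angular":[0,0,0],"fingers":255}]'; python3 -m inch '[{"dp":[0,0,0.2],"angular":[0,0,0],"fingers":255},{"dp":[0,0,0.3],"angular":[0,0,0],"fingers":255},{"dp":[0,0,0.3],"angular":[0,0,0],"fingers":255}]';python3 -m inch '[{"dp":[0,0,0.2],"angular":[0,0,0],"fingers":255},{"dp":[0,0,0.3],"angular":[0,0,0],"fingers":255},{"dp":[0,0,0.3],"angular":[0,0,0],"fingers":255}]'
```

```text
clock: 6.47
eef_pos: [608.3, 24.5, 51.3]
tcp_rot: [-3.141, -0.0, -0.0]
contact_force: [-0.2, 2.7, 3.2]
opening: -0.002
clock: 6.72
eef_pos: [608.3, 24.4, 51.1]
tcp_rot: [-3.142, -0.0, -0.0]
contact_force: [0.2, 2.3, 3.2]
opening: 0.001
clock: 6.97
eef_pos: [608.3, 24.4, 51.0]
tcp_rot: [-3.142, -0.0, 0.0]
contact_force: [-0.7, 3.7, 5.8]
opening: -0.006
```

```bash
python3 -m inch '[{"dp":[0,0,0.1],"angular":[0,0,0],"fingers":255},{"dp":[0,0,0.2],"angular":[0,0,0],"fingers":255}]'; python3 -m inch '[{"dp":[0,0,-5],"angular":[0,0,0],"fingers":255},{"dp":[0,0,-12],"angular":[0,0,0],"fingers":255},{"dp":[0,0,-15],"angular":[0,0,0],"fingers":255},{"dp":[-12,3,-15],"angular":[0,0,0],"fingers":255},{"dp":[-24,6,-15],"angular":[0,0,0],"fingers":255},{"dp":[-35.5,9.5,-15],"angular":[0,0,0],"fingers":255},{"dp":[-35.5,9.5,-13],"angular":[0,0,0],"fingers":255},{"dp":[-35.5,9.5,-11],"angular":[0,0,0],"fingers":255},{"dp":[-35.5,9.5,-11],"angular":[0,0,0],"fingers":255},{"dp":[-35.5,9.5,-11],"angular":[0,0,0],"fingers":255}]'
python3 - <<'E'
from h import *
from rig import monitor
im,d=vision.grab_frame('side'); cv2.imwrite(f'pics/side4.png',im)
s=monitor.sense(); print(s['eef_pos'],s['contact_force'])
crop(im,215,180,120,75,6,'pics/sidec4.png')
E
```

```text
clock: 7.13
eef_pos: [608.4, 24.4, 51.0]
tcp_rot: [-3.142, -0.0, 0.0]
contact_force: [-2.0, 2.0, 8.9]
opening: 0.003
clock: 7.97
eef_pos: [573.4, 14.9, 61.4]
tcp_rot: [3.142, -0.0, 0.0]
contact_force: [-1.1, 0.2, 0.1]
opening: 0.0
[573.42296932  14.97097606  61.45148836] [ 0.87243889  0.76311711 -0.64550295]
```

View pics/sidec4.png

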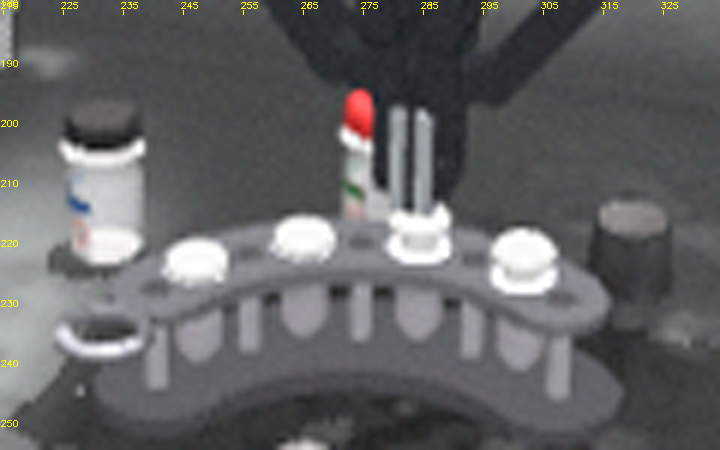

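Cap 2 is seated. The bars are the front faces of the fingers, so the slight left offset is parallax and no trim is needed. Pressing cap 3.

```bash
python3 -m inch '[{"dp":[0,0,1],"angular":[0,0,0],"fingers":255},{"dp":[0,0,2],"angular":[0,0,0],"fingers":255},{"dp":[0,0,3],"angular":[0,0,0],"fingers":255},{"dp":[0,0,4],"angular":[0,0,0],"fingers":255},{"dp":[0,0,5],"angular":[0,0,0],"fingers":255},{"dp":[0,0,6],"angular":[0,0,0],"fingers":255},{"dp":[0,0,7],"angular":[0,0,0],"fingers":255},{"dp":[0,0,8],"angular":[0,0,0],"fingers":255},{"dp":[0,0,9],"angular":[0,0,0],"fingers":255},{"dp":[0,0,9.7],"angular":[0,0,0],"fingers":255},{"dp":[0,0,10.1],"angular":[0,0,0],"fingers":255},{"dp":[0,0,10.3],"angular":[0,0,0],"fingers":255}]'; python3 -m inch '[{"dp":[0,0,0.2],"angular":[0,0,0],"fingers":255},{"dp":[0,0,0.3],"angular":[0,0,0],"fingers":255},{"dp":[0,0,0.3],"angular":[0,0,0],"fingers":255}]';python3 -m inch '[{"dp":[0,0,0.1],"angular":[0,0,0],"fingers":255},{"dp":[0,0,0.2],"angular":[0,0,0],"fingers":255},{"dp":[0,0,0.2],"angular":[0,0,0],"fingers":255}]'
```

```text
clock: 9.02
eef_pos: [572.9, 14.9, 51.2]
tcp_rot: [-3.142, -0.0, -0.0]
contact_force: [1.7, 0.8, 3.3]
opening: 0.001
clock: 9.27
eef_pos: [572.9, 14.9, 51.0]
tcp_rot: [-3.142, -0.0, -0.0]
contact_force: [1.3, 1.1, 4.1]
opening: 0.001
clock: 9.52
eef_pos: [572.9, 14.9, 51.0]
tcp_rot: [-3.142, -0.0, -0.0]
contact_force: [0.1, 1.1, 6.5]
opening: 0.002
```

```bash
python3 -m inch '[{"dp":[0,0,0.1],"angular":[0,0,0],"fingers":255},{"dp":[0,0,0.1],"angular":[0,0,0],"fingers":255}]'; python3 -m inch '[{"dp":[0,0,-5],"angular":[0,0,0],"fingers":255},{"dp":[0,0,-12],"angular":[0,0,0],"fingers":255},{"dp":[0,0,-15],"angular":[0,0,0],"fingers":255},{"dp":[-12,-3,-15],"angular":[0,0,0],"fingers":255},{"dp":[-24,-6,-15],"angular":[0,0,0],"fingers":255},{"dp":[-37,-8.5,-15],"angular":[0,0,0],"fingers":255},{"dp":[-37,-8.5,-13],"angular":[0,0,0],"fingers":255},{"dp":[-37,-8.5,-11],"angular":[0,0,0],"fingers":255},{"dp":[-37,-8.5,-11],"angular":[0,0,0],"fingers":255},{"dp":[-37,-8.5,-11],"angular":[0,0,0],"fingers":255}]'
python3 - <<'E'
from h import *
from rig import monitor
im,d=vision.grab_frame('side'); cv2.imwrite(f'pics/side5.png',im)
s=monitor.sense(); print(s['eef_pos'],s['contact_force'])
crop(im,215,180,120,75,6,'pics/sidec5.png')
E
```

```text
clock: 9.68
eef_pos: [572.9, 14.9, 51.0]
tcp_rot: [-3.142, -0.001, -0.0]
contact_force: [1.6, 1.7, 7.5]
opening: 0.006
clock: 10.52
eef_pos: [536.5, 23.2, 61.6]
tcp_rot: [3.142, -0.001, -0.0]
contact_force: [0.1, -0.8, -0.5]
opening: -0.0
[536.49537853  23.24061753  61.59228589] [-0.31981164  0.14318085 -0.16415078]
```

View pics/sidec5.png

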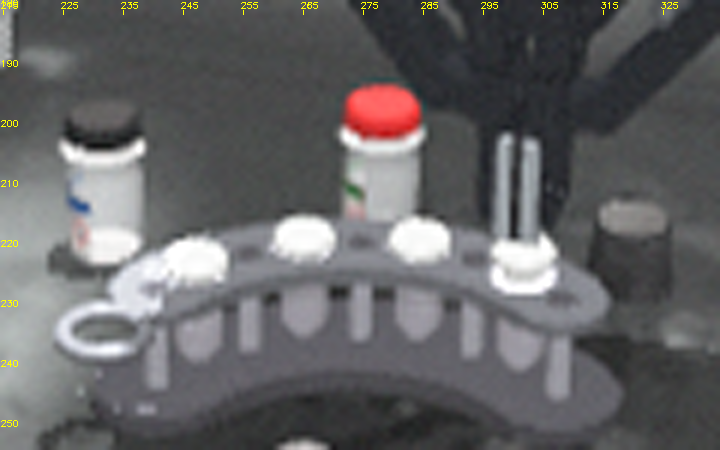

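Caps 1 to 3 are seated and the tips are over cap 4 at (302,221). Pressing cap 4.

```bash
python3 -m inch '[{"dp":[0,0,1],"angular":[0,0,0],"fingers":255},{"dp":[0,0,2],"angular":[0,0,0],"fingers":255},{"dp":[0,0,3],"angular":[0,0,0],"fingers":255},{"dp":[0,0,4],"angular":[0,0,0],"fingers":255},{"dp":[0,0,5],"angular":[0,0,0],"fingers":255},{"dp":[0,0,6],"angular":[0,0,0],"fingers":255},{"dp":[0,0,7],"angular":[0,0,0],"fingers":255},{"dp":[0,0,8],"angular":[0,0,0],"fingers":255},{"dp":[0,0,9],"angular":[0,0,0],"fingers":255},{"dp":[0,0,9.7],"angular":[0,0,0],"fingers":255},{"dp":[0,0,10.1],"angular":[0,0,0],"fingers":255},{"dp":[0,0,10.3],"angular":[0,0,0],"fingers":255}]'; python3 -m inch '[{"dp":[0,0,0.2],"angular":[0,0,0],"fingers":255},{"dp":[0,0,0.3],"angular":[0,0,0],"fingers":255},{"dp":[0,0,0.3],"angular":[0,0,0],"fingers":255}]';python3 -m inch '[{"dp":[0,0,0.1],"angular":[0,0,0],"fingers":255},{"dp":[0,0,0.2],"angular":[0,0,0],"fingers":255},{"dp":[0,0,0.2],"angular":[0,0,0],"fingers":255}]'
```

```text
clock: 11.57
eef_pos: [535.7, 23.4, 51.3]
tcp_rot: [3.142, -0.0, 0.0]
contact_force: [-0.6, -0.3, 2.8]
opening: 0.003
clock: 11.82
eef_pos: [535.7, 23.3, 51.0]
tcp_rot: [3.142, -0.0, 0.0]
contact_force: [-0.9, -1.8, 3.8]
opening: 0.0
clock: 12.07
eef_pos: [535.8, 23.3, 51.0]
tcp_rot: [3.142, -0.0, -0.0]
contact_force: [-1.3, -0.8, 6.8]
opening: 0.001
```

```bash
python3 -m inch '[{"dp":[0,0,0.1],"angular":[0,0,0],"fingers":255},{"dp":[0,0,0.1],"angular":[0,0,0],"fingers":255},{"dp":[0,0,-5],"angular":[0,0,0],"fingers":255},{"dp":[0,0,-15],"angular":[0,0,0],"fingers":255},{"dp":[0,0,-35],"angular":[0,0,0],"fingers":255},{"dp":[0,0,-60],"angular":[0,0,0],"fingers":255},{"dp":[0,0,-90],"angular":[0,0,0],"fingers":255},{"dp":[0,0,-120],"angular":[0,0,0],"fingers":255},{"dp":[0,0,-150],"angular":[0,0,0],"fingers":255},{"dp":[0,0,-180],"angular":[0,0,0],"fingers":255}]'
python3 -m inch '[{"dp":[-10,-20,0],"angular":[0,0,0],"fingers":255},{"dp":[-25,-50,0],"angular":[0,0,0],"fingers":255},{"dp":[-40,-80,0],"angular":[0,0,0],"fingers":255},{"dp":[-55,-110,0],"angular":[0,0,0],"fingers":255},{"dp":[-70,-140,0],"angular":[0,0,0],"fingers":255},{"dp":[-85,-170,0],"angular":[0,0,0],"fingers":255},{"dp":[-100,-200,0],"angular":[0,0,0],"fingers":255},{"dp":[-115,-230,0],"angular":[0,0,0],"fingers":255},{"dp":[-130,-260,0],"angular":[0,0,0],"fingers":255},{"dp":[-145,-290,0],"angular":[0,0,0],"fingers":255},{"dp":[-160,-310,0],"angular":[0,0,0],"fingers":255},{"dp":[-165,-320,0],"angular":[0,0,0],"fingers":255}]'
python3 - <<'E'
from h import *
for n in('top','side'):
    im,d=vision.grab_frame(n); cv2.imwrite(f'pics/{n}6.png',im); np.save(f'pics/{n}6.npy',d)
crop(cv2.imread('pics/top6.png'),205,120,135,135,4,'pics/topc6.png')
crop(cv2.imread('pics/side6.png'),215,190,120,90,6,'pics/sidec6.png')
E
```

```text
clock: 12.9
eef_pos: [535.3, 23.4, 233.0]
tcp_rot: [-3.141, -0.0, 0.0]
contact_force: [1.5, -0.3, -1.1]
opening: -0.001
clock: 13.9
eef_pos: [368.7, 345.4, 231.4]
tcp_rot: [-3.141, 0.0, 0.002]
contact_force: [0.4, 0.4, 0.2]
opening: 0.004
```

View pics/topc6.png

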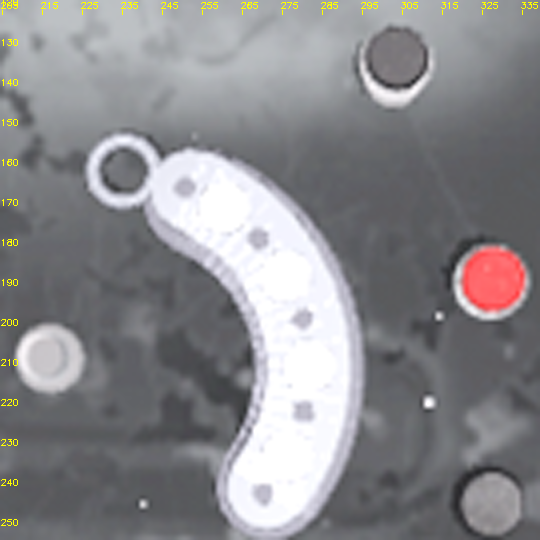

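View pics/sidec6.png

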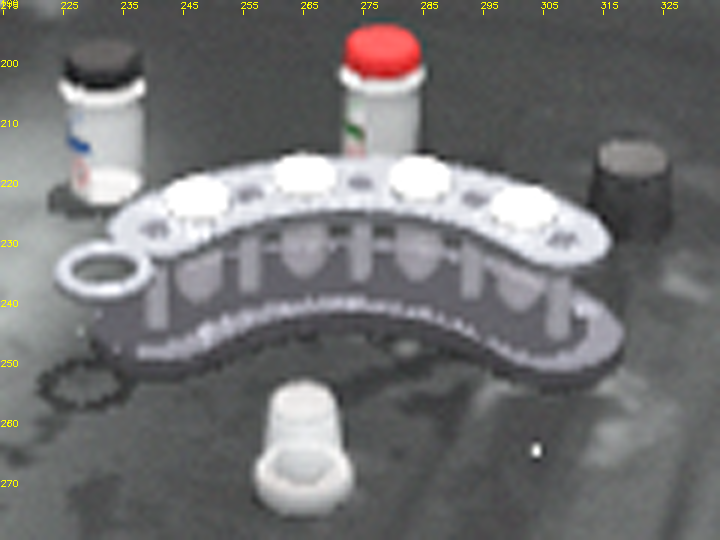

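All four caps sit on the deck. The screws, ring and bystanders are at the same pixels as before. I'll do one last depth check, then hand in.

```bash
python3 - <<'E'
from h import *
from rig import sign_off
A=np.load('pics/top0.npy');B=np.load('pics/top6.npy')
for u,v in((261,171),(276,188),(282,210),(276,234)):
    a,b=[np.median(D[v-3:v+4,u-3:u+4]) for D in(A,B)]; print('cap drop mm',round(b-a,1))
print('move result',sign_off())
E
```

```text
cap drop mm 7.9
cap drop mm 7.6
cap drop mm 8.2
cap drop mm 5.8
the job is handed in; nothing more can be done
move result None
```

I pressed the four caps home in order, from the finger ring to the plain end, using the shut fingertips from above and lifting clear between caps. The job is handed in; the last clock reading was 13.9 s, against the 46 s limit.

- **Seating:** each press stopped at z = 51.0 mm, the stated home height. The vertical force rose past the 3 N sliding force to 7–9 N at the stop. For cap 4 the last reading was 6.8 N, and I added 0.1 mm more without reading the force again.
- **Cap travel:** the before and after depth images show drops of 7.9, 7.6, 8.2 and 5.8 mm. The depth is noisy by about 2 mm. Cap 4's lower figure fits a cap that started partly pushed in, and its tip height and force matched the other three.
- **Surroundings:** the final pictures show all flanges on the deck. The holder, vials, bung and stopper are at the same pixels as at the start, and the arm is clear of everything.
- **Disagreements:** the two cameras differed by 2–4 mm in the caps' y position, so I aimed in between. The cap 2 press also showed up to about 4 N sideways, but the holder did not visibly move.

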